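# Slide the lens carrier along the rail into the corner pocket

### The arm

A 7-joint arm with a two-finger parallel gripper is mounted at the origin on the work surface. World frame = base frame: x ahead of the robot, y to its left, z up, the work surface at z = 0. Lengths are in m, angles in rad, forces in N, time in s.
With the tool pointing down it reaches from about 0.425 to 0.925 m from the base axis. Payload 6.8 kg.
Tool frame: the origin (TCP) lies at the very end of the fingers, on their centre line; the grasp point (between the pads) lies 19 mm behind it; z points along the fingers, x is the direction in which the jaws open and shut, and the axes are right-handed (so a half turn about z gives the same grasp; the last joint's range is limited). The gripper opens to 85 mm and grips with 20 to 120 N. Pads are 22 mm wide; open, the fingers measure 114 mm over their backs; the gripper's body (76 mm by 85 mm) begins 54 mm behind the grasp point. The pads swing forward as they close: fully open they stand 13 mm farther back than shut.
Start: joints at [1.034, 0.477, 0.022, 1.555, -0.011, 1.109, -0.083], TCP at [0.281, -0.614, 0.231] pointing down, gripper open.
Joint ranges: [-2.96, 2.96], [-0.34, 2.1], [-1.41, 1.46], [0.24, 2.44], [-1.37, 4.51], [0.17, 1.92], [-2.96, 2.96]. Speed limits (rad/s): [2.39, 2.39, 3.14, 3.14, 3.14, 3.14, 3.14].

### API

Orientations are given as a unit quaternion [w, x, y, z].
In Python, from station import get_obs, read_camera, calibration, hand_in, recognise, outline_of, place_of gives the robot as it stands.
- The arm moves only by the tool move_arm, never from a script. Its argument "steps" is a list of rows, each an object with "fingers": the finger opening in mm, from 0 to 85.4; "translation": the shift along the world's x, y, z in mm, a list of three; "turn": the turn about the world's z in rad. In form: [{"fingers": fingers, "translation": [dx, dy, dz], "turn": turn}, ...]. A call has 1 to 10 rows; each row shifts and turns the commanded pose from where the row before left it; what a row does not reach is not made up. A row lasts 1/8 s, in which the tool goes at most 62.5 mm and 10.7 degrees, less where a joint would pass 70% of its speed; a pose out of reach is approached as far as the arm can. A call with a gripper value outside its range is refused whole. The fingers move at their own pace and stop on an object; "newtons" is the grip in N (left out, the last holds). Time passes only in rows, so rows that do not move let the fingers close. It gives the time, the measured TCP pose, the force and the opening at its end, in the units of the state.
- get_obs(): the state, without advancing time (a new reading comes with each control period).
- read_camera(name): name is "scene" or "top" or "wrist"; returns the picture (384x512x3 uint8, blue, green, red); there is no depth.
- calibration(name): a dict with "camera_matrix" (3x3 intrinsics, pixels), "rvec" (rotation vector, rad) and "tvec" (3), from world to camera coordinates, as OpenCV has them. Camera axes: x right, y down, z forward; pixel columns grow to the right and rows downward; lengths in m; the calibration is good to about 2 mm. A picture is of the moment at which its call begins: read the wrist's pose just before it. calibration takes no time and is no camera call; for the wrist camera it gives the pose at the moment of the call.
- hand_in(): hands the job in, once; it reports no verdict.
Trained networks look in the newest picture that a camera, given by its name, has taken for a name from the list of things; names that differ only in an ending like _2 or _b are one class to them, and where a whole thing is asked for, a point or a joint stands for the part that bears it (a point fixed in the world has none). Each returns a list of dicts, best first, with "conf" (0 to 1); they miss things now and then, are a little off and sometimes report something else, mostly with a low value. They report only what shows in the picture. A call takes as long as a camera call.
- recognise(camera, name): "xy" ([column, row] in pixels, amid what is visible of it).
- outline_of(camera, name): "mask" (384x512 bool, what is visible of it) and "xy" ([column, row] in pixels, amid what is visible of it).
- place_of(camera, name): "xy" ([column, row] in pixels: a listed point, or the origin of a listed thing).
The state is a dict: "t": time; "q": joint angles; "joint_vel": joint speeds; "joint_torque": joint torques, N m; "eef_pos": TCP position; "tool_rot": TCP orientation; "contact_force": force on the tool from outside, world axes, zero at the start; "torque": the same for the moment, N m; "gripper_width": opening from 0.0 (shut) to 1.0 (fully open).
Only numpy, scipy, OpenCV 4.12 (cv2) and the standard library are available. Lean on these libraries where they do the work, as an engineer would, in place of code of your own. Each camera call takes 0.05 s, during which the arm holds its last target.

### The job

On the loading plate, push the rectangular lens carrier with your fingertips until its long side lies flat against the rail, then, keeping it against the rail, slide it along into the corner pocket of the H-shaped block, fully home against the stop wall. Do not lift or tip the carrier at any time, and leave everything else where it stands.

Things in the scene. Friction and masses are not known exactly. Their poses are not given: they have to be found in the camera images.
- carrier: the part to move: one loose black rectangular lens carrier, 36 mm along its x, 60 mm along its y (the long way), 14 mm high, about 110 g, with a round glass lens blank of 25 mm in its top. Origin at the centre of its underside, z up. It starts flat on the loading plate, askew, 15 mm or more short of the rail
- rail (a point): middle of the working face of the fixed steel rail, at the height of the plate's top. y runs along the rail, x points into the rail (away from the robot), z up. The rail runs 200 mm either way in y, is 18 mm thick and stands 14 mm above the plate. Carrier flush on the rail: its centre is at x = -18 mm here
- station: the fixed grey loading plate that carries the rail, 220 mm along x, 420 mm along y, 12 mm thick, lying on the table, origin at the centre of its underside; the rail's working face lies at x = +60 mm, the open working area to -x of it, nearer the robot
- pocket: fixed H-shaped aluminium block at one end of the rail, 150 mm from its middle, on the +y or -y side (varies), 14 mm high. Origin on the rail face and plate top, at the middle of the stop wall, axes as the rail's. Stop wall: y -5 to +5 mm, x 0 to -50 mm. Keeper arm parallel to the rail: x -38.5 to -50.5 mm, 35 mm either way in y, its tips flaring outward to y = 49 mm
- corner (a point): on the H-shaped block, same origin and axes. The pocket is the channel between rail and keeper arm on the stop wall's side that faces the middle of the rail: 38.5 mm wide, 30 mm deep, open along the rail. A carrier fully home touches the stop wall with its short side and sticks half out, its centre 35 mm from here in y, towards the middle of the rail
- plain_stop: fixed plain round stop, 24 mm in diameter, 14 mm high, at the other end of the rail (no pocket there). Origin on the rail face, on the plate's top; the disc's centre is 18 mm to -x of it
- lens_ring: loose bystander on the loading plate: black open ring, 42 mm outside diameter, 22 mm high, origin at the centre of its underside
- post: loose bystander standing on the loading plate: steel post with a round foot 34 mm in diameter, stem 18 mm, 44 mm high, origin at the centre of its underside
- jar: loose bystander on the table: amber jar, 54 mm in diameter, 65 mm high, origin at the centre of its underside
- driver: loose bystander on the table: screwdriver, about 170 mm long, lying along its x
- mouse: loose bystander on the table: low rounded black computer mouse, 105 x 60 mm, 34 mm high

How it is judged:
By the outcome, as a careful person would: the job done as asked, in the order asked, and still so for the second after the job is handed in, with the robot touching nothing.
It also fails if it takes over 51 s, if anything falls off the work surface, if the arm or the gripper's body presses on something with over 40 N, if the wrist force passes 120 N, or if a joint passes its speed limit or range.

## Working session

There is one attempt and no reset: what is moved stays moved. The work goes in short steps, Python scripts to look and compute and a tool call to move; the robot and the scene stay as the last step left them, time stands still between calls to the robot, and variables do not carry over. Pictures are saved under pics/ and viewed, and the job is handed in when it is done.

Besides the shell and the picture viewer there is one more tool, called after "Request:" in YAML: its name, and indented under it one key for each argument. move_arm: Moves the arm, as the interface text tells. Its arguments: {"type":"object","properties":{"steps":{"type":"array"},"newtons":{"type":"number"}},"required":["steps"]}

```bash
mkdir -p pics; ls; cat > h.py <<'E'
import numpy as np, cv2
from station import *
def cal(n):
    c=calibration(n); K=np.array(c["camera_matrix"],float); R,_=cv2.Rodrigues(np.array(c["rvec"],float)); t=np.array(c["tvec"],float).ravel(); return K,R,t
def back(n,uv,z,c=None):
    K,R,t=c or cal(n); d=R.T@np.linalg.solve(K,np.array([uv[0],uv[1],1.])); o=-R.T@t
    return o+d*(z-o[2])/d[2]
def proj(n,P,c=None):
    K,R,t=c or cal(n); p=(K@(R@np.atleast_2d(P).T+t[:,None])).T; return p[:,:2]/p[:,2:]
E
python3 - <<'E'
from h import *
o=get_obs(); print(o)
for n in ("top","scene"):
    cv2.imwrite(f"pics/{n}0.png",read_camera(n))
    K,R,t=cal(n); print(n,-R.T@t,K[0,0])
    for k in ["carrier","rail","pocket","corner","plain_stop","lens_ring","post","station"]:
        r=place_of(n,k)[:2]; print(k,[(np.round(a["xy"],1),round(a["conf"],2),np.round(back(n,a["xy"],.012),4)) for a in r])
E
```

```text
pics
{'t': 0.0, 'q': array([ 1.03394049,  0.47779378,  0.02233804,  1.55646247, -0.01150576,
        1.10931918, -0.08310242]), 'joint_vel': array([ 7.07981250e-04,  8.28368149e-05,  1.07991068e-03, -6.73980782e-05,
       -2.96181695e-04,  1.08984477e-03, -6.68495943e-04]), 'joint_torque': array([ 2.27260530e-04, -5.96461308e+01,  1.60800051e+00, -2.81203580e+01,
        1.24869586e-02,  9.36207158e-03, -2.50470765e-05]), 'eef_pos': array([ 0.28036059, -0.61335687,  0.23032528]), 'tool_rot': array([-4.44320051e-04,  8.41354483e-01, -5.40482908e-01, -8.13961271e-04]), 'contact_force': array([-0.09157829, -0.28956366,  0.10874734]), 'torque': array([-0.02030811,  0.00655723, -0.00791688]), 'gripper_width': 0.9976321115032507}
top [0.39158609 0.00881376 1.12823904] 350.5302527197457
carrier [(array([265.6, 183.8]), 0.77, array([ 0.5422, -0.0204,  0.012 ]))]
rail [(array([271.6, 167.5]), 0.56, array([ 0.5957, -0.0388,  0.012 ]))]
pocket [(array([225. , 164.4]), 0.51, array([0.6028, 0.112 , 0.012 ]))]
corner [(array([270.2, 187.8]), 0.75, array([ 0.5296, -0.0354,  0.012 ])), (array([226.
[... 510 characters left out ...]
1.3]), 0.79, array([ 0.5309, -0.0151,  0.012 ]))]
rail [(array([258.6, 215.4]), 0.57, array([ 0.5904, -0.0307,  0.012 ])), (array([243.7, 206.6]), 0.38, array([ 0.5403, -0.0379,  0.012 ]))]
pocket [(array([301.6, 192.9]), 0.65, array([0.5918, 0.1168, 0.012 ]))]
corner [(array([304.4, 193.7]), 0.7, array([0.599 , 0.1201, 0.012 ])), (array([246.1, 203.7]), 0.3, array([ 0.5349, -0.0259,  0.012 ]))]
plain_stop []
lens_ring [(array([171.1, 208.9]), 0.49, array([ 0.4328, -0.1848,  0.012 ]))]
post [(array([272.9, 169.3]), 0.53, array([0.4601, 0.1319, 0.012 ]))]
station [(array([245.3, 207.4]), 0.91, array([ 0.5453, -0.0367,  0.012 ])), (array([359.5, 168.1]), 0.58, array([0.6128, 0.331 , 0.012 ]))]
```

```bash
python3 - <<'E'
import cv2
a=cv2.imread("pics/top0.png")[130:250,180:360]; cv2.imwrite("pics/topc.png",cv2.resize(a,None,fx=4.4,fy=4.4,interpolation=cv2.INTER_CUBIC)[:600,:800])
a=cv2.imread("pics/scene0.png")[130:280,140:340]; cv2.imwrite("pics/scenec.png",cv2.resize(a,None,fx=4,fy=4,interpolation=cv2.INTER_CUBIC))
E
```

```text
(no output)
```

View pics/topc.png

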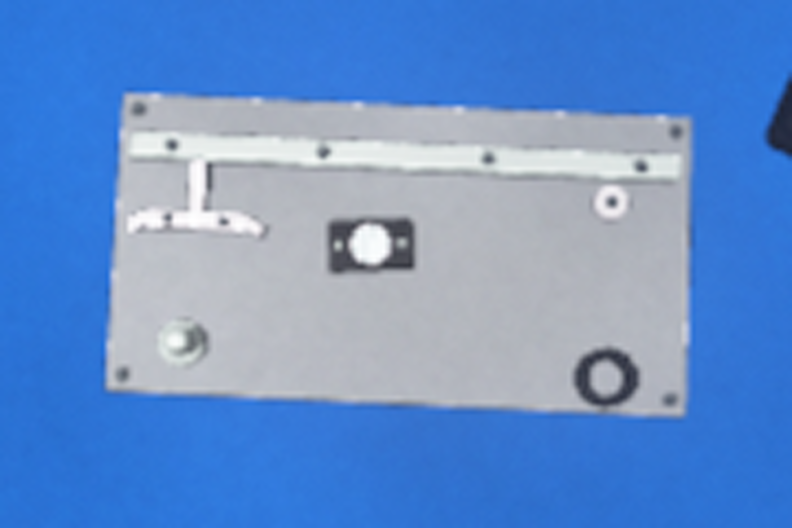

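View pics/scenec.png

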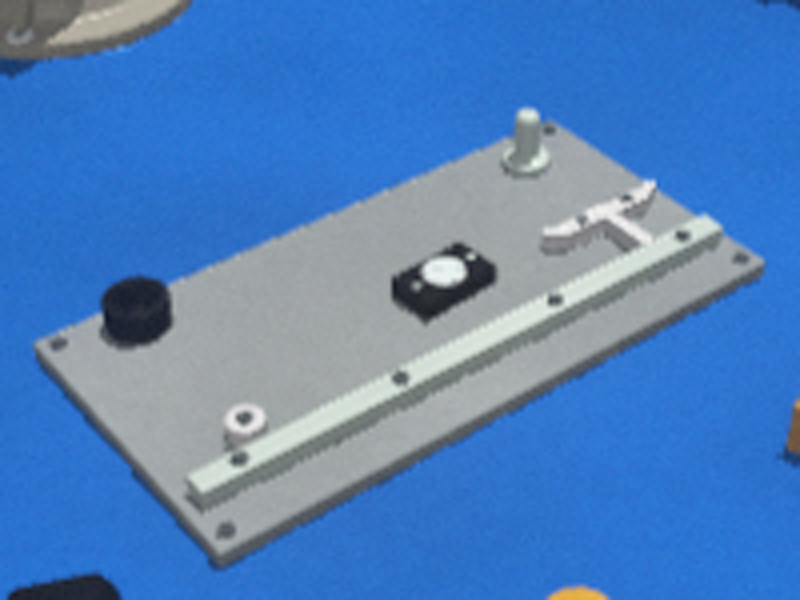

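View pics/top0.png

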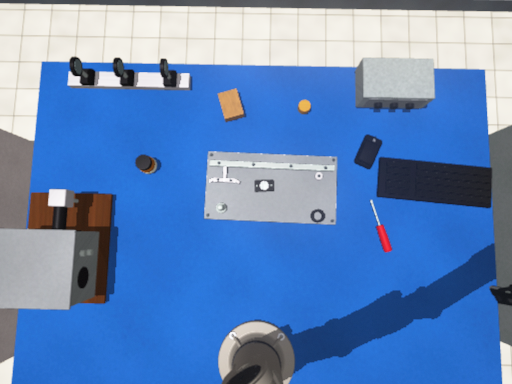

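Request:
move_arm:
  steps:
    - {"fingers": 25,"translation": [20,45,5],"turn": -0.045}
    - {"fingers": 25,"translation": [20,45,5],"turn": -0.045}
    - {"fingers": 25,"translation": [20,45,5],"turn": -0.045}
    - {"fingers": 25,"translation": [20,45,5],"turn": -0.045}
    - {"fingers": 25,"translation": [20,45,5],"turn": -0.045}
    - {"fingers": 25,"translation": [20,45,5],"turn": -0.045}
    - {"fingers": 25,"translation": [20,45,5],"turn": -0.045}
    - {"fingers": 25,"translation": [20,45,5],"turn": -0.045}
    - {"fingers": 25,"translation": [20,45,5],"turn": -0.045}
    - {"fingers": 25,"translation": [20,45,5],"turn": -0.045}

```text
t: 2.15
eef_pos: [0.4812, -0.1624, 0.2818]
tool_rot: [0.0, -0.699, 0.715, -0.0]
contact_force: [1.1, -0.3, 0.1]
gripper_width: 0.294
```

Request:
move_arm:
  steps:
    - {"fingers": 25,"translation": [0,45,0],"turn": -0.02}
    - {"fingers": 25,"translation": [0,45,0],"turn": 0}
    - {"fingers": 25,"translation": [0,45,0],"turn": 0}
    - {"fingers": 25,"translation": [0,30,0],"turn": 0}
    - {"fingers": 25,"translation": [0,0,0],"turn": 0}
    - {"fingers": 25,"translation": [0,0,0],"turn": 0}

```text
t: 2.9
eef_pos: [0.4807, 0.0002, 0.2814]
tool_rot: [-0.0, -0.692, 0.722, -0.0]
contact_force: [-0.1, -0.6, 0.3]
gripper_width: 0.293
```

```bash
python3 - <<'E'
from h import *
o=get_obs(); print(o["t"],o["eef_pos"],o["tool_rot"],o["gripper_width"])
n="wrist"; c=cal(n)
im=read_camera(n); cv2.imwrite("pics/w1.png",im); np.savez("w1.npz",K=c[0],R=c[1],t=c[2])
print(-c[1].T@c[2],c[0][0,0])
for k in ["carrier","rail","pocket","corner","plain_stop","lens_ring","post","station"]:
    r=place_of(n,k)[:2]; print(k,[(np.round(a["xy"],1),round(a["conf"],2),np.round(back(n,a["xy"],.012,c),4)) for a in r])
E
```

```text
2.9 [4.80679237e-01 1.94679534e-04 2.81350893e-01] [-1.55835003e-04 -6.92107479e-01  7.21794396e-01 -2.52427788e-04] 0.2932234336882634
[ 0.54639467 -0.00201582  0.4232351 ] 299.0221546699991
carrier [(array([259.6, 121. ]), 0.61, array([ 0.5364, -0.0112,  0.012 ]))]
rail [(array([276. ,  76.5]), 0.72, array([ 0.5911, -0.0343,  0.012 ]))]
pocket [(array([163.3,  76.6]), 0.98, array([0.5971, 0.1107, 0.012 ]))]
corner [(array([161.6,  77.7]), 0.97, array([0.5959, 0.1131, 0.012 ]))]
plain_stop [(array([395. ,  71.1]), 0.9, array([ 0.5912, -0.1868,  0.012 ]))]
lens_ring [(array([379.9, 181.9]), 0.93, array([ 0.446 , -0.1775,  0.012 ]))]
post [(array([166.8, 180.2]), 0.86, array([0.461 , 0.1221, 0.012 ])), (array([262.4, 118.5]), 0.4, array([ 0.5395, -0.015 ,  0.012 ]))]
station [(array([278.4, 121. ]), 0.93, array([ 0.5353, -0.0363,  0.012 ]))]
```

View pics/w1.png

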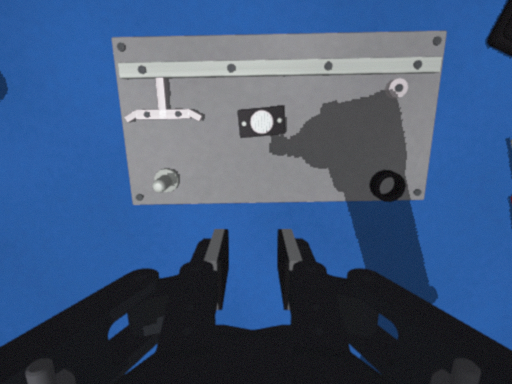

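```bash
python3 - <<'E'
from h import *
d=np.load("w1.npz"); c=(d["K"],d["R"],d["t"])
im=cv2.imread("pics/w1.png"); g=cv2.cvtColor(im,cv2.COLOR_BGR2GRAY)
a=im[25:215,105:455]; cv2.imwrite("pics/w1c.png",cv2.resize(a,None,fx=2.28,fy=2.28,interpolation=cv2.INTER_CUBIC))
# rail near edge (bright rail -> darker plate), subpixel
pts=[];far=[]
for u in range(210,385,3):
    col=g[55:100,u].astype(float)
    i=np.where(col>0)[0]
    gr=np.gradient(cv2.GaussianBlur(col[:,None],(1,5),1)[:,0])
    k=np.argmin(gr[:30]); 
    if 1<k<40:
        p=np.poly1d(np.polyfit([-1,0,1],gr[k-1:k+2],2)); pts.append((u,55+k-p[1]/(2*p[2]+1e-9)))
pts=np.array(pts); P=np.array([back("",p,.026,c) for p in pts])
for _ in range(3):
    f=np.polyfit(P[:,1],P[:,0],1); r=P[:,0]-np.polyval(f,P[:,1]); P=P[abs(r)<max(1.5e-3,2*r.std())]
print("rail near edge top: x=%.4f + %.4f*y"%(f[1],f[0]),len(P),r.std(), "row",pts[::12])
P0=np.array([back("",p,.012,c) for p in pts]);print("as z=.012",np.polyfit(P0[:,1],P0[:,0],1))
# carrier
r=outline_of("wrist","carrier")
for q in r[:2]: 
    m=q["mask"].astype(np.uint8); print(q["conf"],m.sum(),cv2.minAreaRect(cv2.findNonZero(m)))
roi=np.zeros_like(g); roi[98:145,230:295]=1
m=((g<70)&(roi>0)).astype(np.uint8)
h=cv2.convexHull(cv2.findNonZero(m)); rc=cv2.minAreaRect(h); b=cv2.boxPoints(rc); print(rc,b)
print(np.array([back("",p,.026,c) for p in b]).round(4))
np.set_printoptions(linewidth=250)
print(g[100:142:2,232:292:2])
E
```

```text
rail near edge top: x=0.5934 + 0.0241*y 54 0.0001151379096459907 row [[210.          75.139263  ]
 [246.          74.65328044]
 [282.          73.91952346]
 [318.          72.99964998]
 [354.          72.47418373]]
as z=.012 [0.03250486 0.59667586]
0.62 1368 ((261.4671936035156, 121.63934326171875), (30.329477310180664, 47.169124603271484), 84.80557250976562)
0.3 48706 ((280.02447509765625, 117.76875305175781), (168.5072784423828, 333.1883239746094), 88.8982925415039)
((261.9801940917969, 121.80197143554688), (28.657072067260742, 46.16972351074219), 84.2894058227539) [[237.58417  109.841576]
 [283.52475  105.24752 ]
 [286.37622  133.76236 ]
 [240.43564  138.35641 ]]
[[ 0.5518  0.0168  0.026 ]
 [ 0.5549 -0.042   0.026 ]
 [ 0.5191 -0.0452  0.026 ]
 [ 0.5157  0.015   0.026 ]]
[[145 143 143 143 141 147 144 142 141 140 142 142 139 139 142 144 146 143 142 140 142 139 141 140 140 141 139 141 141 141]
 [140 142 142 143 142 144 143 142 140 144 143 142 142 140 142 143 144 144 144 143 143 142 142 142 143 143 145 145 141 140]
 [141 142 141 144 142 141 143 141 140 141 143 143 139 140 141 145 144 
[... 1567 characters left out ...]
 60  77 190 231 233 233 228 230 194 192  84  51  53  51  51  48  50  49  91 140 140]
 [142 144 145 137  69  61  62  60  61  59  57  68 134 200 213 211 207 141  68  54  53  50  51  50  53  50  59 125 141 143]
 [141 143 145 137  69  61  60  62  61  60  60  54  55  63  77  78  63  57  58  54  46  50  50  67  81  77 124 142 142 141]
 [140 145 143 146  86  57  60  67  70  65  74  85  87 100 100 112 126 132 134 105  75  76  78  81  83  76 117 130 142 106]
 [144 144 144 143 130 129 133 134 136 137 140 142 144 140 141 142 140 140 140 135  78  75  76  77  76  76  75  87 131  92]
 [145 146 144 144 141 142 143 142 143 141 141 142 143 139 140 142 142 143 143 138  75  77  76  76  78  77  75  74  74  77]]
```

View pics/w1c.png

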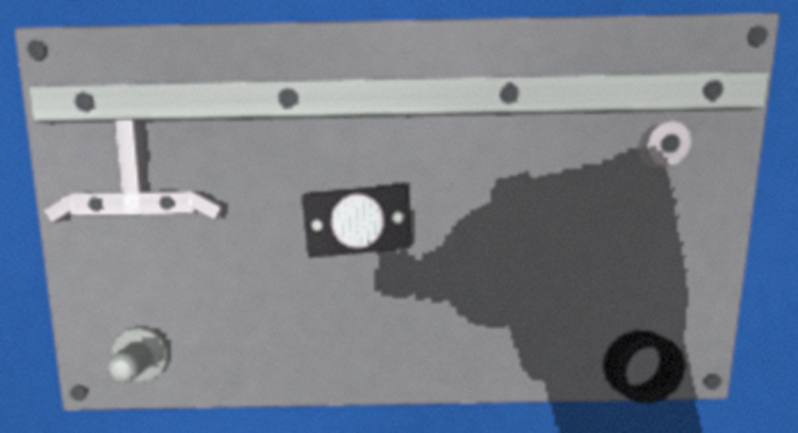

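```bash
python3 - <<'E'
from h import *
d=np.load("w1.npz"); c=(d["K"],d["R"],d["t"])
im=cv2.imread("pics/w1.png"); g=cv2.cvtColor(im,cv2.COLOR_BGR2GRAY)
def holes(g,c,lst,z):
    out=[]
    for u,v in lst:
        w=np.clip(140-g[v-6:v+7,u-6:u+7].astype(float),0,None); yy,xx=np.mgrid[v-6:v+7,u-6:u+7]
        out.append(back("",((w*xx).sum()/w.sum(),(w*yy).sum()/w.sum()),z,c))
    return np.array(out)
H=holes(g,c,[(142,69),(231,68),(328,66),(418,64)],.026); print("rail holes",H.round(4)); print(np.polyfit(H[:,1],H[:,0],1))
# rail column profile
print(g[50:90,300],g[50:90,210])
# plate mask corners
r=outline_of("wrist","station")[0]; m=r["mask"].astype(np.uint8)
h=cv2.convexHull(cv2.findNonZero(m)); q=cv2.approxPolyDP(h,8,True)[:,0]; Q=np.array([back("",p,.012,c) for p in q]); print(q,Q.round(4),Q.mean(0))
# stop wall
print(g[80:104:3,145:185])
E
```

```text
rail holes [[ 0.605   0.1324  0.026 ]
 [ 0.6023  0.0222  0.026 ]
 [ 0.5996 -0.0973  0.026 ]
 [ 0.5966 -0.2072  0.026 ]]
[0.02447243 0.60177143]
[146 145 144 144 145 143 145 143 148 165 192 193 192 190 188 191 188 188
 188 191 191 193 196 182 138 112 140 145 147 147 145 145 145 145 145 144
 142 144 143 144] [141 143 142 140 139 137 139 137 140 139 157 189 199 197 198 195 198 196
 193 193 198 200 204 206 203 177 118 103 134 143 140 142 144 141 144 140
 141 141 142 142]
[[445  32]
 [422 199]
 [133 203]
 [113  37]] [[ 0.6341 -0.2452  0.012 ]
 [ 0.4183 -0.2395  0.012 ]
 [ 0.4297  0.1745  0.012 ]
 [ 0.6458  0.1678  0.012 ]] [ 0.53197243 -0.0355874   0.012     ]
[[148 147 146 146 148 148 146 146 144 143 158 204 222 225 228 230 231 225
  155  96  86  79  76  91 130 145 145 145 142 142 143 146 143 141 142 142
  144 139 144 144]
 [147 144 145 145 145 145 145 144 145 141 158 203 218 223 226 230 230 229
  178 113  87  82  79  77  93 134 146 143 143 142 142 139 142 143 144 143
  143 145 143 141]
 [147 149 146 147 145 146 146 146 144 144 158 194 217 222 227 230 230 228
  196 129  87  84  82  77  9
[... 200 characters left out ...]
 146 141 140
  142 140 141 140]
 [147 149 151 150 151 147 147 146 145 145 147 161 206 221 225 229 229 231
  226 161 100  84  82  78  77  94 133 143 144 142 145 144 145 144 142 143
  139 142 143 145]
 [151 147 149 149 146 149 147 147 147 146 146 160 207 222 226 230 229 230
  228 181 117  86  83  79  81 105 137 143 145 143 146 146 143 146 143 145
  144 142 143 146]
 [149 148 150 150 146 147 146 147 150 148 148 150 174 210 222 229 231 231
  229 207 137  87  84  80  94 132 144 142 145 147 145 147 145 145 144 144
  146 144 145 144]
 [150 150 149 146 149 149 146 146 147 148 148 142 158 206 223 226 231 230
  231 223 152  92  81  77  94 133 146 146 147 146 145 143 146 145 144 144
  145 145 145 144]]
```

Request:
move_arm:
  steps:
    - {"fingers": 25,"translation": [0,-7,-45],"turn": 0.016}
    - {"fingers": 25,"translation": [0,-7,-45],"turn": 0}
    - {"fingers": 25,"translation": [0,0,-45],"turn": 0}
    - {"fingers": 25,"translation": [0,0,-45],"turn": 0}
    - {"fingers": 25,"translation": [0,0,-40],"turn": 0}
    - {"fingers": 25,"translation": [0,0,-20],"turn": 0}
    - {"fingers": 25,"translation": [0,0,-10],"turn": 0}
    - {"fingers": 25,"translation": [0,0,0],"turn": 0}

```text
t: 4.45
eef_pos: [0.4807, -0.0129, 0.0312]
tool_rot: [-0.0, -0.698, 0.716, 0.0]
contact_force: [-0.3, -0.7, 1.4]
gripper_width: 0.292
```

```bash
python3 - <<'E'
from h import *
o=get_obs(); print(o["t"],o["eef_pos"],o["tool_rot"],o["gripper_width"],o["contact_force"])
cv2.imwrite("pics/w2.png",read_camera("wrist"))
a=read_camera("scene")[130:280,140:340]; cv2.imwrite("pics/s2.png",cv2.resize(a,None,fx=4,fy=4,interpolation=cv2.INTER_CUBIC))
E
```

```text
4.45 [ 0.48065569 -0.01285309  0.03116641] [-1.98605433e-04 -6.98171930e-01  7.15930083e-01  1.80532143e-04] 0.29202752154503475 [-0.28862322 -0.70125499  1.4477413 ]
```

View pics/w2.png

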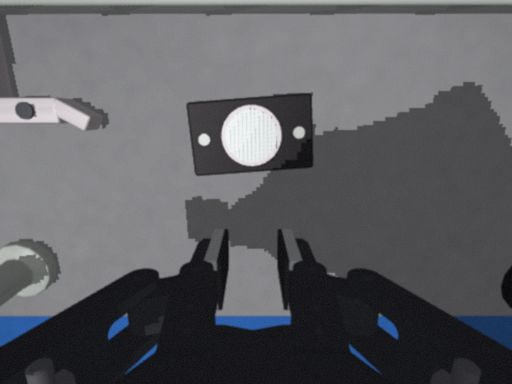

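View pics/s2.png

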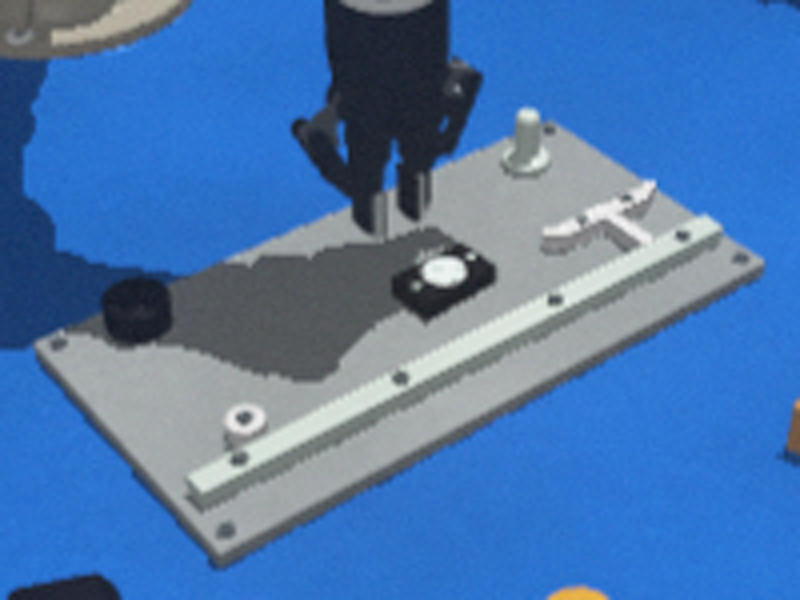

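Request:
move_arm:
  steps:
    - {"fingers": 25,"translation": [0,0,-8],"turn": 0}
    - {"fingers": 25,"translation": [0,0,-7],"turn": 0}
    - {"fingers": 25,"translation": [0,0,0],"turn": 0}
    - {"fingers": 25,"translation": [8,0,0],"turn": 0}
    - {"fingers": 25,"translation": [6,0,0],"turn": 0}
    - {"fingers": 25,"translation": [5,0,0],"turn": 0}
    - {"fingers": 25,"translation": [4,0,0],"turn": 0}
    - {"fingers": 25,"translation": [4,0,0],"turn": 0}
    - {"fingers": 25,"translation": [4,0,0],"turn": 0}
    - {"fingers": 25,"translation": [4,0,0],"turn": 0}

```text
t: 5.8
eef_pos: [0.5156, -0.013, 0.0162]
tool_rot: [-0.0, -0.698, 0.716, 0.0]
contact_force: [-1.0, 0.4, -0.6]
gripper_width: 0.293
```

```bash
python3 - <<'E'
from h import *
o=get_obs(); print(o["t"],o["eef_pos"],o["tool_rot"],o["gripper_width"],o["contact_force"])
cv2.imwrite("pics/w3.png",read_camera("wrist"))
E
```

```text
5.8 [ 0.51556986 -0.01296499  0.01621547] [-2.54476347e-04 -6.98124365e-01  7.15976454e-01  1.53468090e-04] 0.2932537287578657 [-1.02315686  0.37394383 -0.56159662]
```

View pics/w3.png

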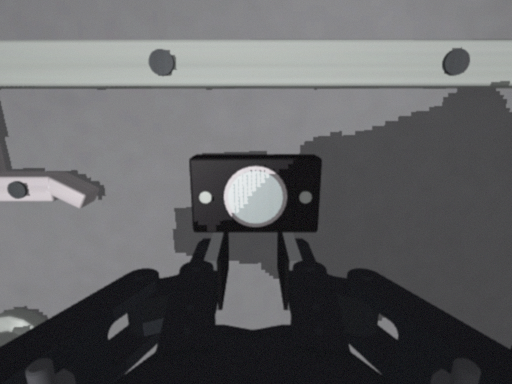

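```bash
cat >> h.py <<'E'
def edge(g,c,u0,u1,v0,v1,z,sgn,axis=0):
    """edge fit: for each column, strongest gradient of sign sgn between v0,v1"""
    out=[]
    for u in range(u0,u1,3):
        col=cv2.GaussianBlur(g[v0:v1,u].astype(float)[:,None],(1,5),1)[:,0]; gr=sgn*np.gradient(col); k=np.argmax(gr)
        if 0<k<len(gr)-1:
            a,b,e=gr[k-1:k+2]; out.append((u,v0+k+.5*(a-e)/(a-2*b+e)))
    P=np.array([back("",p,z,c) for p in out])
    for _ in range(4):
        f=np.polyfit(P[:,1],P[:,0],1); r=P[:,0]-np.polyval(f,P[:,1]); P=P[abs(r)<max(4e-4,2*r.std())]
    return f,len(P),r.std()
E
python3 - <<'E'
from h import *
c=cal("wrist"); g=cv2.cvtColor(cv2.imread("pics/w3.png"),cv2.COLOR_BGR2GRAY)
print(g[70:100,280],g[148:175,215])
print("rail",edge(g,c,40,300,75,95,.026,-1))
print("carrier far top",edge(g,c,200,312,145,175,.026,-1), edge(g,c,200,312,145,175,.012,-1))
E
```

```text
[187 184 185 182 186 183 184 185 185 189 187 189 185 176 162 140 102  90
 108 129 137 134 133 135 135 136 135 136 137 135] [136 135 133 133 121  86  47  26  13  12  24  39  50  61  62  60  63  61
  61  62  63  58  58  60  59  58  58]
rail (array([0.02383894, 0.59400872]), 87, np.float64(2.778885600167499e-05))
carrier far top (array([0.03758321, 0.56567027]), 29, np.float64(0.00017461389233444828)) (array([0.03702917, 0.56385045]), 27, np.float64(0.00017695198159187574))
```

Request:
move_arm:
  steps:
    - {"fingers": 25,"translation": [4,0,0],"turn": 0}
    - {"fingers": 25,"translation": [4,0,0],"turn": 0}
    - {"fingers": 25,"translation": [4,0,0],"turn": 0}
    - {"fingers": 25,"translation": [4,0,0],"turn": 0}
    - {"fingers": 25,"translation": [4,0,0],"turn": 0}
    - {"fingers": 25,"translation": [3,0,0],"turn": 0}
    - {"fingers": 25,"translation": [2,0,0],"turn": 0}
    - {"fingers": 25,"translation": [2,0,0],"turn": 0}
    - {"fingers": 25,"translation": [1,0,0],"turn": 0}
    - {"fingers": 25,"translation": [1,0,0],"turn": 0}

```text
t: 7.1
eef_pos: [0.5446, -0.0129, 0.0163]
tool_rot: [-0.0, -0.698, 0.716, 0.0]
contact_force: [-1.0, -0.6, 0.3]
gripper_width: 0.297
```

```bash
python3 - <<'E'
from h import *
o=get_obs(); print(o["t"],o["eef_pos"],o["contact_force"])
c=cal("wrist");im=read_camera("wrist"); cv2.imwrite("pics/w4.png",im);g=cv2.cvtColor(im,cv2.COLOR_BGR2GRAY)
E
```

```text
7.1 [ 0.54460374 -0.01290525  0.01631966] [-1.0416539  -0.61189084  0.29152396]
```

View pics/w4.png

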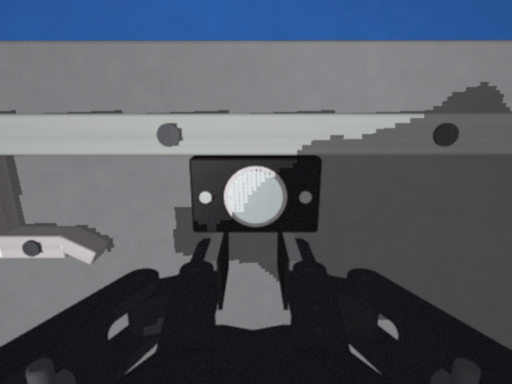

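Nearly at the rail (rail edge row 155, carrier far edge row 156). I'll creep until the force rises.

Request:
move_arm:
  steps:
    - {"fingers": 25,"translation": [1,0,0],"turn": 0}
    - {"fingers": 25,"translation": [0.5,0,0],"turn": 0}
    - {"fingers": 25,"translation": [0.5,0,0],"turn": 0}

```text
t: 7.52
eef_pos: [0.5458, -0.0129, 0.0162]
tool_rot: [-0.001, -0.698, 0.716, 0.0]
contact_force: [-4.2, -0.5, 3.4]
gripper_width: 0.294
```

Request:
move_arm:
  steps:
    - {"fingers": 25,"translation": [0.5,0,0],"turn": 0}
    - {"fingers": 25,"translation": [0,0,0],"turn": 0}

```text
t: 7.78
eef_pos: [0.5459, -0.0129, 0.0161]
tool_rot: [-0.001, -0.698, 0.716, 0.001]
contact_force: [-5.3, 0.6, 3.9]
gripper_width: 0.29
```

Request:
move_arm:
  steps:
    - {"fingers": 25,"translation": [1,0,0],"turn": 0}
    - {"fingers": 25,"translation": [0.5,0,0],"turn": 0}
    - {"fingers": 25,"translation": [0,0,0],"turn": 0}

```text
t: 8.15
eef_pos: [0.5459, -0.0129, 0.0158]
tool_rot: [-0.002, -0.698, 0.716, 0.002]
contact_force: [-9.1, 0.6, 7.3]
gripper_width: 0.293
```

```bash
python3 - <<'E'
from h import *
o=get_obs(); print(o["t"],o["eef_pos"],o["contact_force"])
c=cal("wrist");im=read_camera("wrist"); cv2.imwrite("pics/w5.png",cv2.resize(im[130:260,170:340],None,fx=4,fy=4,interpolation=cv2.INTER_CUBIC));g=cv2.cvtColor(im,cv2.COLOR_BGR2GRAY)
print("rail",edge(g,c,40,185,140,170,.026,-1)); print("carrier/rail",edge(g,c,200,312,140,170,.026,-1))
E
```

```text
8.15 [ 0.54586022 -0.01294875  0.01584839] [-9.12394099  0.56158485  7.27738304]
rail (array([0.02629634, 0.59355071]), 49, np.float64(2.6744540567015978e-05))
carrier/rail (array([0.0263929 , 0.59331465]), 38, np.float64(2.163386955147225e-05))
```

View pics/w5.png

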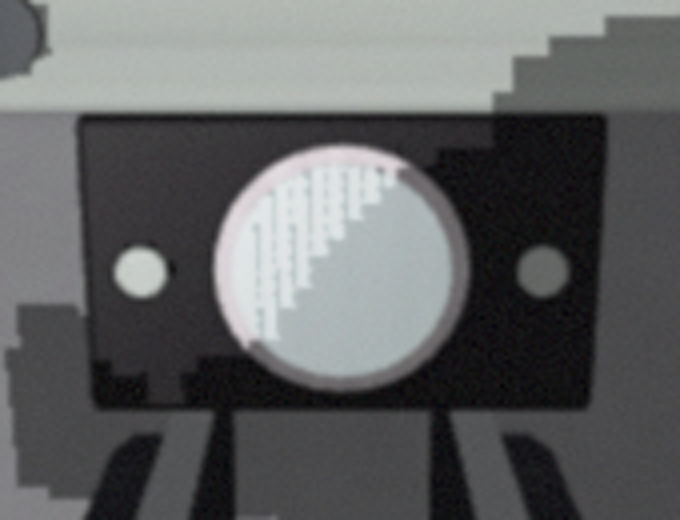

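Request:
move_arm:
  steps:
    - {"fingers": 25,"translation": [-3,0,0],"turn": 0}
    - {"fingers": 25,"translation": [-6,0,0],"turn": 0}
    - {"fingers": 25,"translation": [-10,0,0],"turn": 0}
    - {"fingers": 25,"translation": [-5,0,10],"turn": 0}
    - {"fingers": 15,"translation": [0,0,35],"turn": 0}
    - {"fingers": 0,"translation": [0,0,40],"turn": 0}
    - {"fingers": 0,"translation": [0,0,0],"turn": 0}

```text
t: 9.07
eef_pos: [0.5271, -0.0128, 0.105]
tool_rot: [0.003, -0.698, 0.716, -0.002]
contact_force: [0.5, 0.1, -0.1]
gripper_width: 0.003
```

```bash
python3 - <<'E'
from h import *
o=get_obs(); print(o["t"],o["eef_pos"],o["contact_force"],o["q"])
c=cal("wrist");im=read_camera("wrist"); cv2.imwrite("pics/w6.png",im);np.savez("w6.npz",K=c[0],R=c[1],t=c[2])
E
```

```text
9.075 [ 0.52710012 -0.01276005  0.104952  ] [ 0.46445641  0.07606013 -0.14806226] [ 0.12704914  0.4110805  -0.27177749  2.00871524  0.16187747  0.73473674
 -1.83911931]
```

View pics/w6.png

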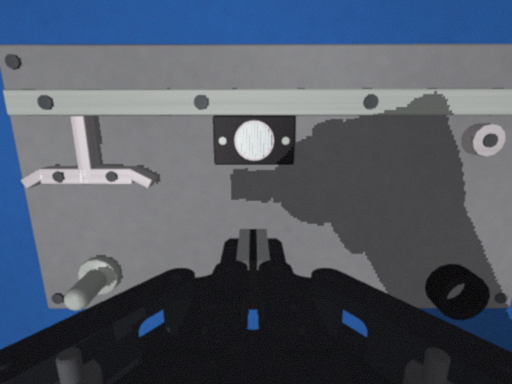

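```bash
python3 - <<'E'
from h import *
d=np.load("w6.npz"); c=(d["K"],d["R"],d["t"]); g=cv2.cvtColor(cv2.imread("pics/w6.png"),cv2.COLOR_BGR2GRAY)
print("rail",edge(g,c,110,205,105,125,.026,-1),edge(g,c,220,290,105,125,.026,-1))
def vedge(v0,v1,u0,u1,sgn,z):
    o=[]
    for v in range(v0,v1,2):
        gr=sgn*np.gradient(cv2.GaussianBlur(g[v:v+1,u0:u1].astype(float),(5,1),1)[0]);o.append((u0+np.argmax(gr),v))
    o=np.array(o); p=(np.median(o[:,0]),np.median(o[:,1])); return p,back("",p,z,c)
print("car left",vedge(122,160,205,225,-1,.026)); print("car right",vedge(122,160,285,303,-1 if 0 else 1,.026))
print("stop right",vedge(122,160,85,110,-1,.026)); print("keeper inner", edge(g,c,100,125,160,175,.026,1))
print(g[140,205:225],g[140,285:303],g[140,68:112])
E
```

```text
rail (array([0.0253074 , 0.59353513]), 32, np.float64(2.394620960381537e-05)) (array([0.02828873, 0.59316559]), 24, np.float64(2.2858252355413584e-05))
car left ((np.float64(213.0), np.float64(140.0)), array([0.57551217, 0.01544476, 0.026     ]))
car right ((np.float64(295.0), np.float64(140.0)), array([ 0.57399226, -0.04442118,  0.026     ]))
stop right ((np.float64(87.0), np.float64(140.0)), array([0.57784812, 0.10745324, 0.026     ]))
keeper inner (array([0.02782093, 0.55395919]), 9, np.float64(0.00015052614299420507))
[127 128 127 125 125 127 126 121  88  58  58  59  66 120 190 211 213 211
 210 210] [188 186 188 176 125  71  48  39  37  42  80 120 130 125 121 115  89  74] [129 130 129 130 128 140 177 188 195 196 203 209 209 211 210 210 214 206
 164 110  84  85  79  77  81  81  83  82  77  73  70  70  69  84 118 129
 130 127 128 126 129 127 129 127]
```

Request:
move_arm:
  steps:
    - {"fingers": 0,"translation": [0,-6,0],"turn": 0.157}
    - {"fingers": 0,"translation": [5,-6,0],"turn": 0.157}
    - {"fingers": 0,"translation": [5,-6,0],"turn": 0.157}
    - {"fingers": 0,"translation": [5,-6,0],"turn": 0.157}
    - {"fingers": 0,"translation": [5,-6,0],"turn": 0.157}
    - {"fingers": 0,"translation": [5,-6,0],"turn": 0.157}
    - {"fingers": 0,"translation": [5,-6,0],"turn": 0.157}
    - {"fingers": 0,"translation": [5,-6,0],"turn": 0.157}
    - {"fingers": 0,"translation": [5,-6,0],"turn": 0.157}
    - {"fingers": 0,"translation": [4,-3,0],"turn": 0.158}

```text
t: 10.38
eef_pos: [0.568, -0.0703, 0.1002]
tool_rot: [-0.0, 1.0, -0.01, -0.001]
contact_force: [1.2, -0.7, -0.4]
gripper_width: -0.003
```

Request:
move_arm:
  steps:
    - {"fingers": 0,"translation": [0,0,-20],"turn": 0}
    - {"fingers": 0,"translation": [0,0,-30],"turn": 0}
    - {"fingers": 0,"translation": [0,0,-20],"turn": 0}
    - {"fingers": 0,"translation": [0,0,0],"turn": 0}

```text
t: 10.88
eef_pos: [0.5667, -0.0695, 0.029]
tool_rot: [-0.0, 1.0, -0.013, -0.002]
contact_force: [-0.6, 0.1, 1.1]
gripper_width: -0.001
```

```bash
python3 - <<'E'
from h import *
o=get_obs(); print(o["t"],o["eef_pos"],o["contact_force"],o["q"][6],o["tool_rot"])
c=cal("wrist");im=read_camera("wrist"); cv2.imwrite("pics/w7.png",im)
a=read_camera("scene")[130:280,140:340]; cv2.imwrite("pics/s7.png",cv2.resize(a,None,fx=4,fy=4,interpolation=cv2.INTER_CUBIC))
E
```

```text
10.875 [ 0.56672928 -0.06954208  0.02902421] [-0.62701002  0.10831475  1.14467809] -0.4337549352432784 [-1.86245855e-04  9.99915057e-01 -1.28457269e-02 -2.19785301e-03]
```

View pics/w7.png

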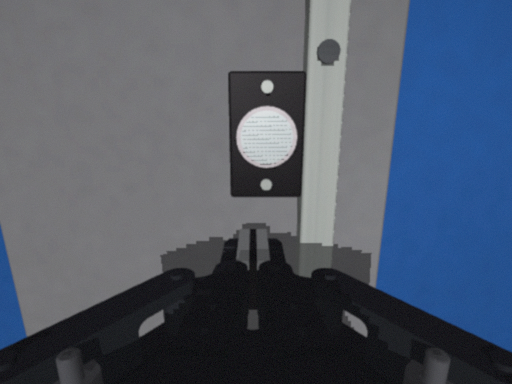

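View pics/s7.png

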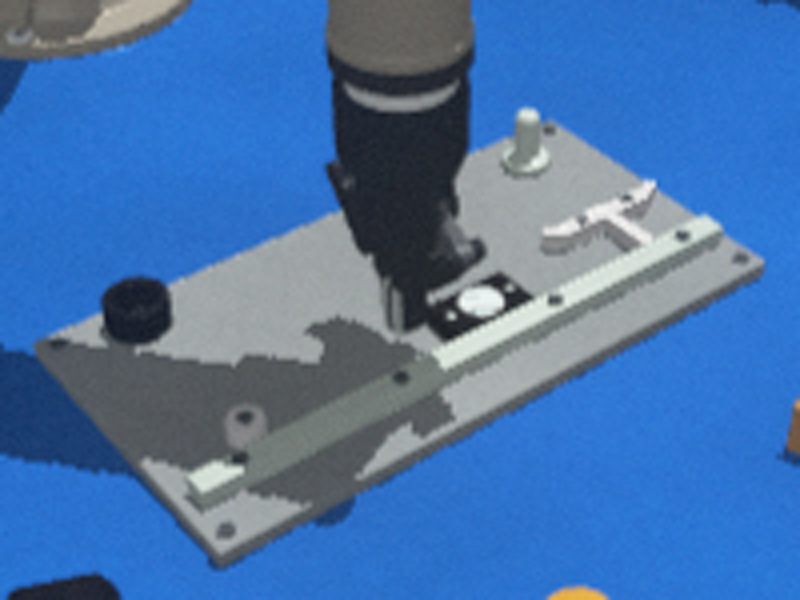

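Request:
move_arm:
  steps:
    - {"fingers": 0,"translation": [5,0,-7],"turn": 0}
    - {"fingers": 0,"translation": [0,0,-6],"turn": 0}
    - {"fingers": 0,"translation": [0,0,0],"turn": 0}
    - {"fingers": 0,"translation": [0.2,6,0],"turn": 0}
    - {"fingers": 0,"translation": [0,4,0],"turn": 0}
    - {"fingers": 0,"translation": [0,3,0],"turn": 0}
    - {"fingers": 0,"translation": [0.2,3,0],"turn": 0}
    - {"fingers": 0,"translation": [0.2,3,0],"turn": 0}
    - {"fingers": 0,"translation": [0.2,4,0],"turn": 0}
    - {"fingers": 0,"translation": [0.2,4,0],"turn": 0}

```text
t: 12.22
eef_pos: [0.5744, -0.043, 0.0183]
tool_rot: [0.0, 1.0, -0.013, -0.0]
contact_force: [-1.0, -2.8, 2.0]
gripper_width: 0.004
```

```bash
python3 - <<'E'
from h import *
o=get_obs(); print(o["t"],o["eef_pos"],o["contact_force"],o["q"][6],o["tool_rot"])
c=cal("wrist");im=read_camera("wrist"); cv2.imwrite("pics/w8.png",im)
E
```

```text
12.225 [ 0.57440527 -0.04302931  0.01826306] [-1.01087426 -2.77046067  1.96116706] -0.49152181009317125 [ 2.44228783e-04  9.99919900e-01 -1.26519197e-02 -2.51627032e-04]
```

View pics/w8.png

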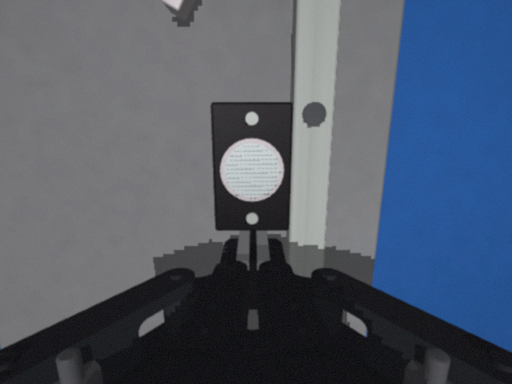

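```bash
cat >> h.py <<'E'
def chk(g,c,v0,v1,u0,u1,thr=None,sgn=1):
    """rows: strongest +gradient between u0..u1 -> world at z=.026; fit x = a*y+b"""
    o=[]
    for v in range(v0,v1,3):
        gr=sgn*np.gradient(cv2.GaussianBlur(g[v:v+1,u0:u1].astype(float),(5,1),1)[0]); k=np.argmax(gr)
        if 0<k<len(gr)-1:
            a,b,e=gr[k-1:k+2]; o.append((u0+k+.5*(a-e)/(a-2*b+e),v))
    P=np.array([back("",p,.026,c) for p in o])
    for _ in range(4):
        f=np.polyfit(P[:,1],P[:,0],1); r=P[:,0]-np.polyval(f,P[:,1]); P=P[abs(r)<max(4e-4,2*r.std())]
    return f,len(P),r.std()
E
python3 - <<'E'
from h import *
im=cv2.imread("pics/w8.png"); g=cv2.cvtColor(im,cv2.COLOR_BGR2GRAY);c=cal("wrist")
cv2.imwrite("pics/w8c.png",cv2.resize(im[90:240,200:340],None,fx=4,fy=4,interpolation=cv2.INTER_CUBIC))
print("rail",chk(g,c,20,98,285,305)); print("rail at carrier",chk(g,c,108,225,285,305)); print("carrier left",chk(g,c,108,225,205,222,sgn=-1))
print(g[110,284:304],g[170,284:304],g[220,284:304])
E
```

```text
rail (array([0.02064819, 0.59309619]), 26, np.float64(3.504497536775142e-05))
rail at carrier (array([0.02447806, 0.59280093]), 39, np.float64(2.713549290561317e-05))
carrier left (array([0.02066889, 0.55723013]), 39, np.float64(4.52976876485807e-05))
[ 50  48  49  49  50  48  41  31  56 111 144 160 168 171 173 171 172 169
 152 103] [ 92  47  37  39  40  28  58 112 147 162 168 173 176 173 171 171 170 171
 171 172] [ 32  30  31  23  39  87 138 160 169 174 172 172 172 170 168 171 171 169
 169 168]
```

View pics/w8c.png

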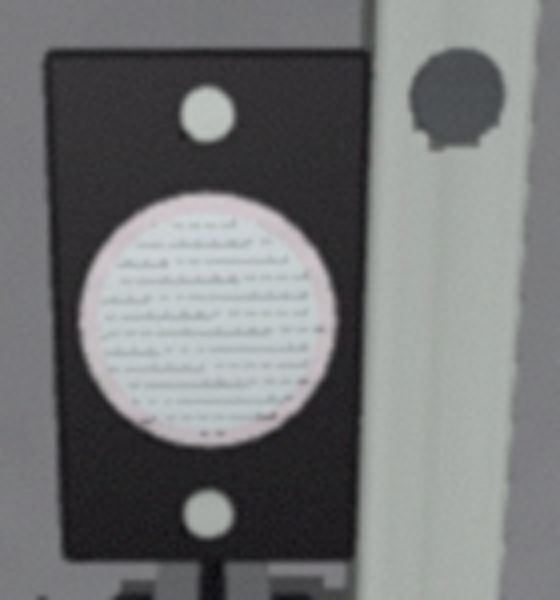

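Request:
move_arm:
  steps:
    - {"fingers": 0,"translation": [0.1,4,0],"turn": 0}
    - {"fingers": 0,"translation": [0.2,4,0],"turn": 0}
    - {"fingers": 0,"translation": [0.1,4,0],"turn": 0}
    - {"fingers": 0,"translation": [0.2,4,0],"turn": 0}
    - {"fingers": 0,"translation": [0.1,4,0],"turn": 0}
    - {"fingers": 0,"translation": [0.2,4,0],"turn": 0}
    - {"fingers": 0,"translation": [0.1,4,0],"turn": 0}

```text
t: 13.15
eef_pos: [0.5758, -0.0144, 0.0183]
tool_rot: [-0.0, 1.0, -0.012, 0.0]
contact_force: [-0.4, -1.3, -0.7]
gripper_width: 0.001
```

```bash
cat > look.py <<'E'
import sys
from h import *
o=get_obs(); print(o["t"],o["eef_pos"],o["contact_force"])
c=cal("wrist");im=read_camera("wrist"); g=cv2.cvtColor(im,cv2.COLOR_BGR2GRAY)
cv2.imwrite(f"pics/{sys.argv[1]}.png",im[0:300]) 
print("rail at carrier",chk(g,c,108,225,285,305)); print("carrier left",chk(g,c,108,225,205,222,sgn=-1))
E
python3 look.py w9
```

```text
13.15 [ 0.57575409 -0.01436799  0.01829348] [-0.40112274 -1.31610782 -0.65358763]
rail at carrier (array([0.02531897, 0.59278953]), 39, np.float64(2.4327664874249406e-05))
carrier left (array([0.02205835, 0.55731505]), 39, np.float64(5.1699173159530044e-05))
```

View pics/w9.png

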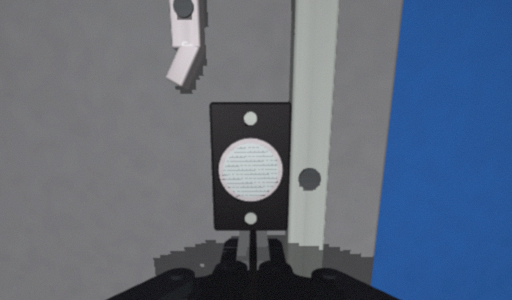

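Request:
move_arm:
  steps:
    - {"fingers": 0,"translation": [0.3,4,0],"turn": -0.003}
    - {"fingers": 0,"translation": [0.2,4,0],"turn": 0}
    - {"fingers": 0,"translation": [0.2,4,0],"turn": 0}
    - {"fingers": 0,"translation": [0.2,4,0],"turn": 0}
    - {"fingers": 0,"translation": [0.2,4,0],"turn": 0}
    - {"fingers": 0,"translation": [0.2,4,0],"turn": 0}
    - {"fingers": 0,"translation": [0.1,4,0],"turn": 0}

```text
t: 14.08
eef_pos: [0.5773, 0.0139, 0.0183]
tool_rot: [-0.0, 1.0, -0.014, 0.0]
contact_force: [-0.7, -0.7, -0.4]
gripper_width: 0.001
```

```bash
python3 look.py w10
```

```text
14.075 [0.57727234 0.01393019 0.0183182 ] [-0.73594885 -0.74809097 -0.4454399 ]
rail at carrier (array([0.01996451, 0.59316056]), 39, np.float64(7.08186714010055e-05))
carrier left (array([0.02468442, 0.55727817]), 39, np.float64(6.575424796693454e-05))
```

View pics/w10.png

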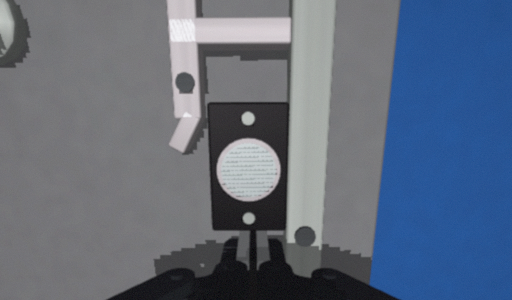

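Request:
move_arm:
  steps:
    - {"fingers": 0,"translation": [0.2,4,0],"turn": 0}
    - {"fingers": 0,"translation": [0.1,4,0],"turn": 0}
    - {"fingers": 0,"translation": [0.1,4,0],"turn": 0}
    - {"fingers": 0,"translation": [0.1,4,0],"turn": 0}
    - {"fingers": 0,"translation": [0.1,2,0],"turn": 0}
    - {"fingers": 0,"translation": [0,1,0],"turn": 0}
    - {"fingers": 0,"translation": [0,1,0],"turn": 0}
    - {"fingers": 0,"translation": [0,1,0],"turn": 0}

```text
t: 15.12
eef_pos: [0.5777, 0.0339, 0.0183]
tool_rot: [0.0, 1.0, -0.014, 0.0]
contact_force: [-0.6, -0.8, 1.1]
gripper_width: 0.001
```

```bash
python3 look.py w11
```

```text
15.125 [0.57772501 0.03392773 0.01830408] [-0.64683837 -0.82601614  1.11021705]
rail at carrier (array([0.01943511, 0.59331461]), 39, np.float64(6.772771293072254e-05))
carrier left (array([0.0230728 , 0.55730921]), 39, np.float64(0.000121436911096151))
```

View pics/w11.png

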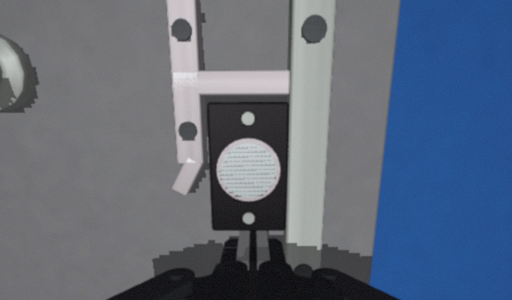

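Request:
move_arm:
  steps:
    - {"fingers": 0,"translation": [0,1,0],"turn": 0}
    - {"fingers": 0,"translation": [0.1,1,0],"turn": 0}
    - {"fingers": 0,"translation": [0,0,0],"turn": 0}

```text
t: 15.55
eef_pos: [0.5777, 0.0363, 0.0183]
tool_rot: [-0.0, 1.0, -0.014, 0.0]
contact_force: [-0.1, -0.2, 0.6]
gripper_width: 0.001
```

Request:
move_arm:
  steps:
    - {"fingers": 0,"translation": [0,1,0],"turn": 0}
    - {"fingers": 0,"translation": [0,0.5,0],"turn": 0}
    - {"fingers": 0,"translation": [0,0,0],"turn": 0}

```text
t: 15.92
eef_pos: [0.5777, 0.0369, 0.0183]
tool_rot: [0.0, 1.0, -0.014, -0.0]
contact_force: [-0.1, -3.7, 2.1]
gripper_width: 0.003
```

Contact with the stop; I'll press a little more.

Request:
move_arm:
  steps:
    - {"fingers": 0,"translation": [0,1,0],"turn": 0}
    - {"fingers": 0,"translation": [0.1,1,0],"turn": 0}
    - {"fingers": 0,"translation": [0,0,0],"turn": 0}

```text
t: 16.3
eef_pos: [0.5777, 0.0369, 0.0183]
tool_rot: [0.002, 1.0, -0.015, -0.0]
contact_force: [0.5, -8.2, 3.8]
gripper_width: 0.004
```

```bash
python3 look.py w12; python3 -c "
import cv2
a=cv2.imread('pics/w12.png')[60:240,150:350];cv2.imwrite('pics/w12c.png',cv2.resize(a,None,fx=3.3,fy=3.3,interpolation=cv2.INTER_CUBIC))"
```

```text
16.3 [0.5777374  0.03693433 0.01826491] [ 0.50956721 -8.21217802  3.76373157]
rail at carrier (array([0.01988355, 0.5932791 ]), 39, np.float64(6.284616140256941e-05))
carrier left (array([0.02171998, 0.55737719]), 39, np.float64(0.00010991908789661908))
```

View pics/w12c.png

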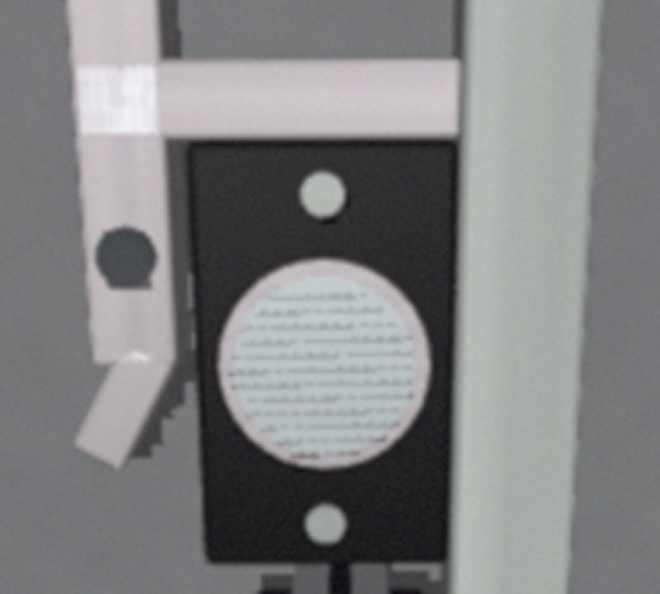

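Request:
move_arm:
  steps:
    - {"fingers": 0,"translation": [0,-3,0],"turn": 0}
    - {"fingers": 0,"translation": [0,-5,0],"turn": 0}
    - {"fingers": 0,"translation": [-1,-12,0],"turn": 0}
    - {"fingers": 0,"translation": [0,-10,15],"turn": 0}
    - {"fingers": 0,"translation": [0,-5,35],"turn": 0}
    - {"fingers": 0,"translation": [0,0,40],"turn": 0}
    - {"fingers": 0,"translation": [0,0,0],"turn": 0}

```text
t: 17.23
eef_pos: [0.5794, 0.0044, 0.1125]
tool_rot: [-0.0, 1.0, -0.014, 0.004]
contact_force: [0.2, -1.0, -0.5]
gripper_width: -0.0
```

```bash
python3 - <<'E'
from h import *
o=get_obs(); print(o["t"],o["eef_pos"],o["contact_force"])
c=cal("wrist");im=read_camera("wrist"); cv2.imwrite("pics/w13.png",im)
for k in ["carrier","corner","pocket"]:
    print(k,[(a["xy"],a["conf"],back("",a["xy"],.012,c).round(4)) for a in place_of("wrist",k)[:1]])
cv2.imwrite("pics/w13c.png",cv2.resize(im[60:200,170:330],None,fx=4,fy=4,interpolation=cv2.INTER_CUBIC))
t=read_camera("top")[130:250,180:360]; cv2.imwrite("pics/t13.png",cv2.resize(t,None,fx=4.4,fy=4.4,interpolation=cv2.INTER_CUBIC))
E
```

```text
17.225 [0.57942976 0.00440931 0.11245381] [ 0.1755357  -1.03954133 -0.46390568]
carrier [([248.1, 103.3], 0.59, array([0.5786, 0.0786, 0.012 ]))]
corner [([265.7, 54.5], 0.57, array([0.5929, 0.113 , 0.012 ]))]
pocket [([270.6, 58.2], 0.89, array([0.5965, 0.1104, 0.012 ]))]
```

View pics/w13.png

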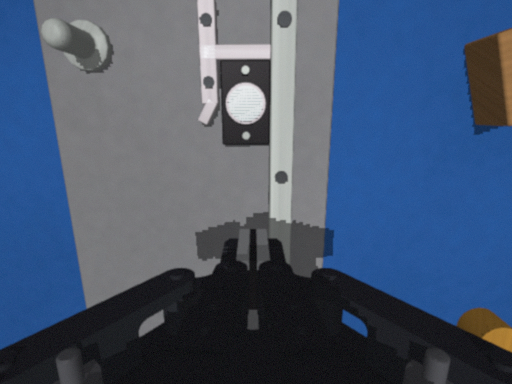

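View pics/w13c.png

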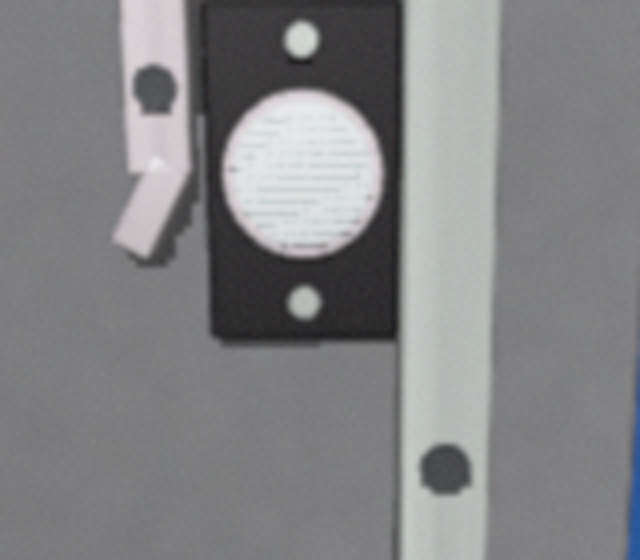

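View pics/t13.png

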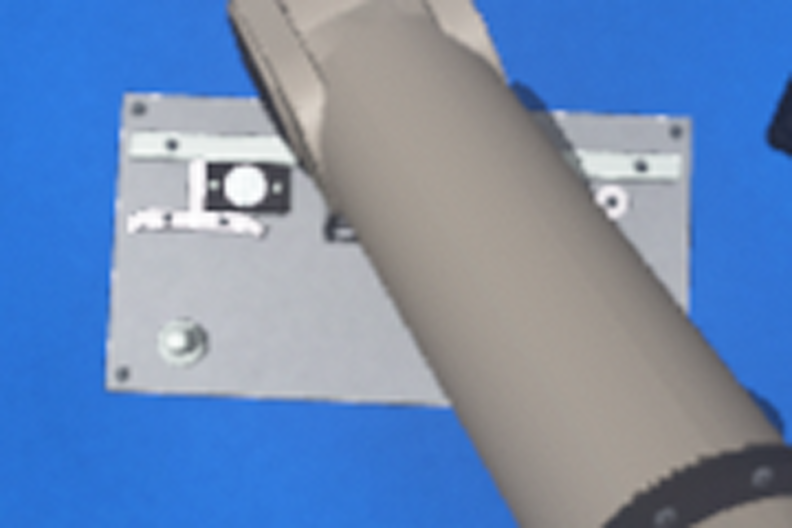

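```bash
python3 - <<'E'
from h import *
c=cal("wrist"); g=cv2.cvtColor(cv2.imread("pics/w13.png"),cv2.COLOR_BGR2GRAY)
print("rail free",chk(g,c,150,210,262,280)); print("rail at carrier",chk(g,c,64,142,262,280)); print("carrier left",chk(g,c,64,142,215,230,sgn=-1))
for v in (70,100,130,150,160): print(v,g[v,262:280])
print("front rows",g[54:66,[228,236,256,264]].T); print("end",edge(g,c,226,266,52,66,.026,-1))
E
```

```text
rail free (array([0.01874801, 0.58922419]), 20, np.float64(2.237977919431405e-05))
rail at carrier (array([0.02847824, 0.58826579]), 26, np.float64(5.820772187615328e-05))
carrier left (array([-0.04076339,  0.557135  ]), 24, np.float64(0.0006736084892402702))
70 [ 57  58  56  55  58  58  51  39  77 145 181 194 196 196 195 192 190 188]
100 [220 213 197 133  70  52  45  42  89 155 191 196 195 195 196 194 191 187]
130 [ 45  47  48  43  48  43  37  68 133 172 190 197 195 194 190 191 189 188]
150 [127 128 125 125 125 126 115 104 144 181 196 195 196 193 194 190 188 186]
160 [126 126 128 126 127 125 111 102 146 183 197 197 196 192 193 191 188 184]
front rows [[214 212 213 204 172 109  55  55  62  62  64  64]
 [215 213 212 205 170 110  54  54  60  63  62  62]
 [215 214 213 206 166  97  50  50  60  60  60  61]
 [215 213 214 204 163  92  48  52  57  58  58  58]]
end (array([-42.97983839,   5.1859825 ]), 12, np.float64(0.0003847105595650113))
```

```bash
python3 -c "
from station import *
print(hand_in())"
```

```text
the job is handed in; nothing more can be done
None
```

The carrier is home in the pocket on the +y side, flat against the rail and touching the stop wall. I handed the job in at about 17 s of the 51 s allowed.

**How it went:** I pushed the carrier's near long side with two slightly spread fingertips until it lay flat on the rail; the push force peaked at about 9 N. I then turned the closed fingers 90° and slid the carrier about 92 mm along the rail. A light press of about 8 N seated it against the stop wall. I then backed the fingers straight off and raised them clear.

**Last checks:**
- **Rail:** the last wrist picture shows no gap between carrier and rail.
- **Stop wall:** there is no gap at the short side either. During the final press the force rose while the finger stopped advancing.
- **Position:** the network puts the carrier's centre about 34 mm from the corner in y, against 35 mm nominal, which is within measuring error.
- **Post:** it looks unmoved.

**Less certain:**
- **Straightness:** after the fingers were withdrawn, the fit of the carrier's left edge was unusable, probably because of shadow or the keeper arm. Earlier fits while sliding agreed with the rail to within about 0.3°.
- **Lens ring, jar, driver and mouse:** I did not check them again at the end. The arm hid the lens ring in the last top view, and I did not look at the jar, driver or mouse. The tool never came near the ring, and I stayed well above the table things.

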